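# Set and lock the sliding leg of the draining rack

## Task

Draw the sprung leg of the extending draining rack out until its pointer stands at the length mark, and hold it there by its grip bar. While holding it, sweep the hand along the bar towards the robot so that it swings the cam lever fully closed; the lever must not be swung closed before the leg is at the mark. Finish still holding the leg at the mark with the lever closed, because the spring still pulls on it, and leave the crockery and other things around undisturbed.

Things in the scene. Friction and masses are not known exactly. Their poses are not given: they have to be found in the camera images.
- rack: Draining rack, fixed, 490 x 200 mm, wire basket at one end. Origin on the counter. x (roughly world +y): the way the leg is drawn out; y: roughly towards the robot. In its frame: slide part x -180..170, y -75..75 mm; aluminium scale strip with dark ticks y -125..-91 (side away from the robot); basket x -320..-180, y -100..100, 68 mm high.
- leg (a joint): How far the leg is drawn out, m: 0 = home (start), grows along the rack's +x, stop at 0.14. A spring always pulls it back home with about 4 N at home and 7.5 N fully out, so it runs back if let go. Closing the lever does not take up this pull.
- grip_far (a point): Place to grip the leg's steel bar clear of the open lever: mid-thickness, 72 mm above the counter, axes as the rack. The bar is straight along y, 14 mm thick (x), from 25 mm on the -y side to 115 mm on the +y side of this point, z 54..84 mm, over a carriage with top at z 31 mm. Pinch it across x; a hand that pinches lightly or fits loosely can slide along it in y.
- leg_pointer (a point): Tip of the thin steel pointer that sticks out from the leg's carriage over the edge of the scale strip, on the side away from the robot, 26 mm above the counter. It has the same rack-x as the grip bar's middle plane.
- mark: Length mark: steel clip 16 x 20 mm with a thin (3 mm) upright fin across it, 25 mm high, on the scale strip; axes as the rack. Origin under the fin, 10 mm above the counter. The leg is at the mark when pointer tip and fin have the same rack x. At the start the mark is 60 to 120 mm beyond the pointer.
- lever (a joint): Angle of the cam lever, rad: 0 = fully open, 0.75 = fully closed (hard stop); starts between 0 and 0.15. It turns about a vertical pivot and stays where it is left by friction (0.15 N m, some 2 to 4 N at the hand).
- lever_pivot (a point): Vertical pivot of the cam lever, 96 mm above the counter, on the leg; from grip_far it is at x -65, y +83 mm. Its aluminium arm (11 mm wide, z 90..102 mm) crosses 6 mm above the bar: open it points along x turned 0.4 rad to -y, closed 0.35 rad to +y. Fingers slid along the bar to +y push it closed; 15 mm wide ones end with their centre 80..95 mm from grip_far.
- lever_tip (a point): Free end of the cam lever, a black round knob of 16 mm diameter and 12 mm high, 108 mm from the pivot, at mid-height of the arm.
- teacup: Bystander: white cup, 68 mm wide, 65 mm high, standing in the rack's basket; origin under it.
- spoon: Bystander: spoon 160 mm long, lying between the rack and the robot; origin at its underside.
- saucer: Bystander: small plate 100 mm wide, 16 mm high, beyond the rack; origin under it.
- canister: Bystander: black tea canister 90 mm wide, 130 mm high; origin under it.
- flask: Bystander: white flask 84 mm wide, 210 mm high, at the right; origin under it.
- mug: Bystander: white mug 80 mm wide, 90 mm high, at the right; origin under it.
- bowl: Bystander: wooden bowl 116 mm wide, 50 mm high, at the left; origin under it.

How it is judged:
By the outcome, as a careful person would: the job done as asked, in the order asked, and still so for the second after the job is handed in, while the arm keeps its last pose, push and grip.
It also fails if it takes over 40 s, if anything falls off the work surface, if the arm or the gripper's body presses on something with over 40 N, if the wrist force passes 120 N, or if a joint passes its speed limit or range.

## Robot

A 6-joint arm with a two-finger parallel gripper is mounted at the origin on the work surface. World frame = base frame: x ahead of the robot, y to its left, z up, the work surface at z = 0. Lengths are in mm, angles in rad, forces in N, time in s.
With the tool pointing down it reaches from about 200 to 875 mm from the base axis. Payload 3.4 kg.
Tool frame: the origin (TCP) lies at the very end of the fingers, on their centre line; the grasp point (between the pads) lies 19 mm behind it (manip.pinch_z is the z of the grasp point in the tool frame, in mm); z points along the fingers, y is the direction in which the jaws open and shut (so a half turn about z gives the same grasp; the last joint's range is limited). The gripper opens to 94 mm and grips with 3 to 60 N. Pads are 16 mm wide; open, the fingers measure 119 mm over their backs; the gripper's body (75 mm by 177 mm) begins 78 mm behind the grasp point.
Start: joints at [0.992, 0.276, 1.505, -0, 1.361, -0.121], TCP at [254.158, 515.819, 205.493] pointing down, gripper open.
Joint ranges: [-2.89, 2.89], [-0.75, 2.08], [0.22, 2.7], [-1.18, 4.32], [0.11, 2.71], [-2.7, 2.7]. Speed limits (rad/s): [2.57, 2.57, 3.14, 3.14, 3.14, 3.14].

## Interface

Orientations are given as a unit quaternion [w, x, y, z].
In Python, from plant import manip gives the robot as it stands. The module is installed in compiled form; this text tells all that it offers.
- The arm moves only by the tool apply_moves, never from a script. Its argument "increments" is a list of rows, each a list of 7 numbers: the turn, a rotation vector about the world's x, y, z in degrees, then the shift along the world's x, y, z in cm, then the finger opening in cm, from 0 to 9.4. In form: [[rx, ry, rz, x, y, z, claw], ...]. A call has 1 to 20 rows; each row is the pose to reach, as a shift and turn from the pose commanded when the call began; what a row does not reach only later rows make up. A row lasts 1/12 s, in which the tool goes at most 41.7 mm and 7.16 degrees, less where a joint would pass 70% of its speed; a pose out of reach is approached as far as the arm can. A call with a gripper value outside its range is refused whole. The fingers move at their own pace and stop on an object; the grip force is fixed at half the most. Time passes only in rows, so rows that repeat a pose let the fingers close. It gives the time, the measured TCP pose, the force and the opening at its end, in the units of the state.
- manip.get_obs(): the state, without advancing time (a new reading comes with each control period).
- manip.capture(name): name is "side" or "top"; returns a dict with "frame" (480x640x3 uint8, red, green, blue), "fx", "fy", "cx", "cy" (pixels), "extrinsics" (4x4, takes a point from world to camera coordinates). Camera axes: x right, y up, looking along -z (the intrinsics and any distortion apply to the point x, -y, -z); pixel columns grow to the right and rows downward; lengths in mm; the calibration is good to about 2 mm. A picture is of the moment at which its call begins. There is no depth.
- manip.sign_off(): hands the job in, once; it reports no verdict.
The state is a dict: "time_s": time; "q": joint angles; "qd": joint speeds; "effort": joint torques, N m; "tcp_pos": TCP position; "orientation": TCP orientation; "contact_force": force on the tool from outside, world axes, zero at the start; "moment": the same for the moment, N m; "grip_width": opening from 0.0 (shut) to 1.0 (fully open).
Only numpy, scipy, OpenCV 4.12 (cv2) and the standard library are available. Lean on these libraries where they do the work, as an engineer would, in place of code of your own. Each camera call takes 0.05 s, during which the arm holds its last target. There are 200 camera calls.

## Working session

There is one attempt and no reset: what is moved stays moved. The work goes in short steps, Python scripts to look and compute and a tool call to move; the robot and the scene stay as the last step left them, time stands still between calls to the robot, and variables do not carry over. Pictures are saved under pics/ and viewed, about 8 in all and at most 12, crops included, and the job is handed in when it is done.

Besides the shell and the picture viewer there is one more tool, called after ">>>" in YAML: its name, and indented under it one key for each argument. apply_moves: Moves the arm, as the interface text tells. Its arguments: {"type":"object","properties":{"increments":{"type":"array"}},"required":["increments"]}

```bash
mkdir -p pics
cat > h.py <<'E'
import numpy as np, cv2
from plant import manip
def cap(n,save):
    c=manip.capture(n); cv2.imwrite('pics/'+save+'.png',c['frame'][:,:,::-1]); np.save('pics/'+save+'.npy',c,allow_pickle=True); return c
def load(s): return np.load('pics/'+s+'.npy',allow_pickle=True).item()
def ray(c,u,v):
    E=np.array(c['extrinsics']);R=E[:3,:3];t=E[:3,3]
    d=np.array([(u-c['cx'])/c['fx'],-(v-c['cy'])/c['fy'],-1.])
    return -R.T@t,R.T@d
def onz(c,u,v,z):
    o,d=ray(c,u,v);return o+d*(z-o[2])/d[2]
def proj(c,p):
    E=np.array(c['extrinsics']);q=E[:3,:3]@np.array(p,float)+E[:3,3]
    return np.array([c['cx']+c['fx']*q[0]/-q[2],c['cy']+c['fy']*-q[1]/-q[2]])
def tri(c1,p1,c2,p2):
    o1,d1=ray(c1,*p1);o2,d2=ray(c2,*p2)
    s=np.linalg.lstsq(np.c_[d1,-d2],o2-o1,rcond=None)[0]
    a=o1+s[0]*d1;b=o2+s[1]*d2;return (a+b)/2,np.linalg.norm(a-b)
E
python3 - <<'E'
from h import *
for n in('side','top'):
    c=cap(n,n+'0'); print(n,c.keys(),c['fx'],c['cx'],c['cy'],-np.array(c['extrinsics'])[:3,:3].T@np.array(c['extrinsics'])[:3,3])
print(manip.get_obs(),manip.pinch_z)
E
```

```text
side dict_keys(['frame', 'fx', 'fy', 'cx', 'cy', 'extrinsics']) 466.487167039172 328.2459852018737 238.8245891739525 [ 107.02563733 -720.70954739  988.49814219]
top dict_keys(['frame', 'fx', 'fy', 'cx', 'cy', 'extrinsics']) 531.8521036304534 320.7966456214418 240.53720443315342 [ 271.65905242  -53.39561309 1729.66212357]
{'time_s': 0.1, 'q': array([ 9.91980431e-01,  2.76495243e-01,  1.50592519e+00, -1.53198073e-05,
        1.36069564e+00, -1.21037931e-01]), 'qd': array([ 8.09749471e-04, -2.26377664e-03, -3.38958145e-03,  8.81158089e-05,
        8.26168228e-04,  8.13476037e-04]), 'effort': array([ 1.85248791e-03, -4.05451870e+01, -2.37782979e+01,  7.03581562e-02,
        2.98769935e-02, -7.45154603e-05]), 'tcp_pos': array([253.8950857 , 515.38475273, 204.74447141]), 'orientation': array([-2.54100450e-04,  2.26893995e-01,  9.73919162e-01, -7.18117578e-04]), 'contact_force': array([-0.91827912,  0.07047435,  0.16674419]), 'moment': array([-0.00151875, -0.02812659, -0.03347289]), 'grip_width': 1.0013272497171033} -18.8
```

View pics/side0.png

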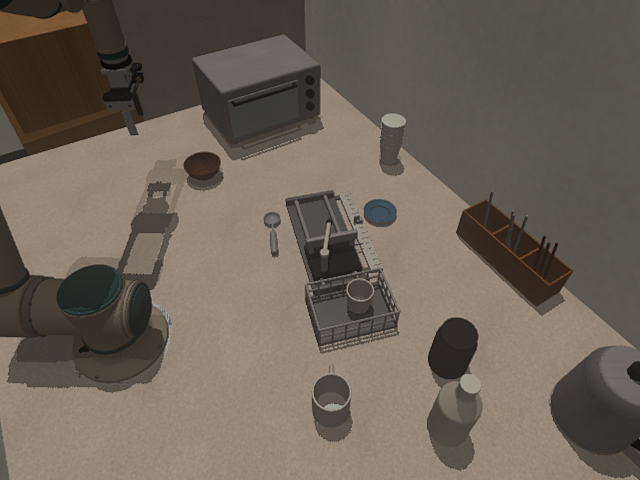

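View pics/top0.png

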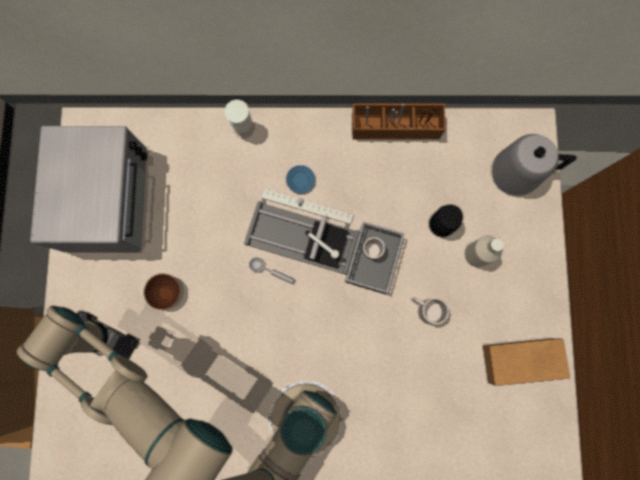

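The side view shows the rack at about (290–400, 190–345), with the lever at (327, 245). In the top view the rack is at (245–405, 190–295), the lever knob at (335, 254), and the scale strip runs (263,195)–(352,218). Next I'll zoom in on both.

Run:
```python
from h import *
a=load('top0')['frame'][180:300,235:415];b=load('side0')['frame'][180:300,270:410]
A=cv2.resize(a,(800,533),interpolation=cv2.INTER_CUBIC);B=cv2.resize(b,(700,600),interpolation=cv2.INTER_CUBIC)
f=lambda x:cv2.convertScaleAbs(x[:,:,::-1],alpha=1.5)
cv2.imwrite('pics/ta.png',f(A));cv2.imwrite('pics/sb.png',f(B))
```

```text
(no output)
```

View pics/ta.png

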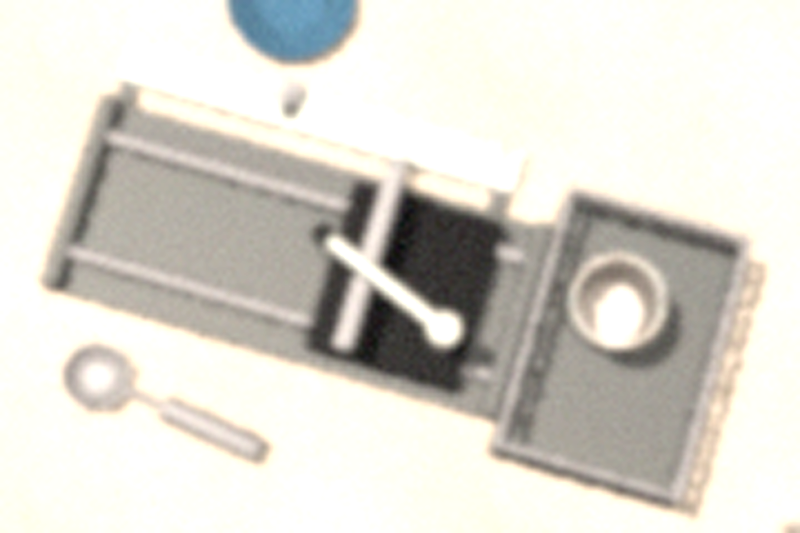

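View pics/sb.png

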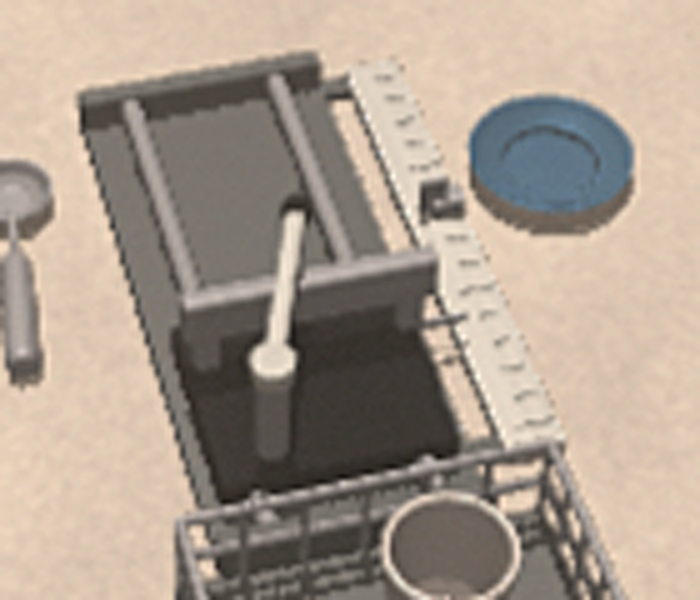

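In the top crop, the bar runs from (398,167) to (345,345), the pivot is at (442,328), the lever's dark knob is at (321,235) and the mark is at (295,98). In the side crop, the bar's top ends are (187,303) and (436,255), the pointer tip is (467,318) and the mark's clip is (440,200).

Run:
```python
from h import *
t=load('top0');s=load('side0')
T=lambda x,y:(235+(x+.5)/4.444-.5,180+(y+.5)/4.444-.5);S=lambda x,y:(270+(x+.5)/5-.5,180+(y+.5)/5-.5)
np.set_printoptions(precision=1,suppress=True)
pts={'barnear':((345,345),(187,303)),'barfar':((398,167),(436,256)),'pivot':((442,328),(273,358)),'knob':((321,235),(294,204)),
'mark':((295,98),(440,195)),'rackcornerN':((48,285),(82,98)),'rackcornerF':((118,92),(318,58))}
P={}
for k,(a,b) in pts.items():
    P[k],e=tri(t,T(*a),s,S(*b));print(k,P[k],e)
print('ptr',onz(s,*S(467,318),26))
print('strip edge side far',onz(s,*S(350,70),10),onz(s,*S(508,445),10))
# plane-based
print('bar@84',onz(t,*T(345,345),84),onz(t,*T(398,167),84),'side',onz(s,*S(187,303),84),onz(s,*S(436,256),84))
print('pivot@102',onz(t,*T(442,328),102),onz(s,*S(273,358),102),'knob@102',onz(t,*T(321,235),102),onz(s,*S(294,204),102))
for f in ('top0','side0'):
    c=load(f)
a=t['frame'][190:225,255:360];b=s['frame'][185:275,325:390]
A=cv2.resize(a,None,fx=7,fy=7,interpolation=cv2.INTER_CUBIC);B=cv2.resize(b,None,fx=6,fy=6,interpolation=cv2.INTER_CUBIC)
C=np.zeros((A.shape[0]+1,800,3),np.uint8);
cv2.imwrite('pics/B.png',B[:,:,::-1]);cv2.imwrite('pics/A.png',cv2.convertScaleAbs(A[:,:,::-1],alpha=1.0))
```

```text
barnear [496.6 -18.3  81.2] 0.14930819555089322
barfar [626.2 -55.9  79. ] 2.47300609603947
pivot [506.5 -86.3  99.7] 0.8897542597100134
knob [572.   -1.5  99.7] 0.501139214452517
mark [688.   21.3  25. ] 1.5352182854123384
rackcornerN [549.2 200.2  23.8] 1.8915140204125973
rackcornerF [690.1 152.9  27.7] 4.980867385681839
ptr [646.2 -64.6  26. ]
strip edge side far [709.3 150.3  10. ] [ 622.5 -138.9   10. ]
bar@84 [496.2 -18.3  84. ] [624.  -55.3  84. ] side [495.5 -20.5  84. ] [624.6 -59.9  84. ]
pivot@102 [505.8 -86.1 102. ] [505.9 -88.1 102. ] knob@102 [571.4  -1.5 102. ] [571.1  -3.4 102. ]
```

View pics/B.png

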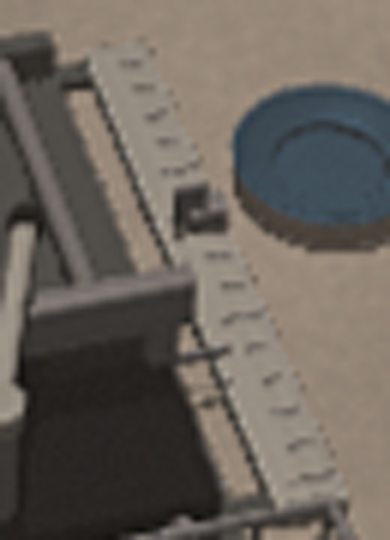

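Numbers so far:
- **Rack x-axis:** about 73.5° from world x.
- **grip_far:** about (602, -49).
- **Mark:** about 93 mm beyond the pointer.
- **Bar top:** z about 81, close to the text's 84.

Next, I'll move to a hover above the grip point.

>>> apply_moves:
  increments:
    - [0,0,1,2,-3,0,5]
    - [0,0,2,4,-6.4,0,5]
    - [0,0,3,6,-9.7,0,5]
    - [0,0,4,8,-13,0,5]
    - [0,0,5,10,-16.2,0,5]
    - [0,0,6,12,-19.4,0,5]
    - [0,0,7,14,-22.6,0,5]
    - [0,0,8,16,-25.9,0,5]
    - [0,0,9,18,-29.1,0,5]
    - [0,0,9.7,20,-32.3,0,5]
    - [0,0,9.7,22,-35.6,-1,5]
    - [0,0,9.7,24,-38.8,-2,5]
    - [0,0,9.7,26,-42,-3,5]
    - [0,0,9.7,28,-45.3,-4,5]
    - [0,0,9.7,30,-48.5,-5,5]
    - [0,0,9.7,32,-51.7,-6,5]
    - [0,0,9.7,34,-55,-7,5]
    - [0,0,9.7,34.9,-56.4,-7,5]
    - [0,0,9.7,34.9,-56.4,-7,5]
    - [0,0,9.7,34.9,-56.4,-7,5]

```text
time_s: 1.77
tcp_pos: [602.8, -48.2, 135.0]
orientation: [-0.001, 0.145, 0.989, 0.001]
contact_force: [0.3, 0.8, 0.9]
grip_width: 0.53
```

Run:
```python
from h import *
o=manip.get_obs();print(o['time_s'],o['tcp_pos'],o['orientation'],o['grip_width'],o['contact_force'])
c=cap('side','s1');t=cap('top','t1')
for f in(c,t): print(proj(f,o['tcp_pos']))
A=cv2.resize(c['frame'][150:290,270:410],(560,560),interpolation=cv2.INTER_CUBIC)
cv2.imwrite('pics/s1c.png',cv2.convertScaleAbs(A[:,:,::-1],alpha=1.4))
```

```text
1.7667 [602.76009316 -48.16803323 135.03264828] [-9.00190578e-04  1.44589720e-01  9.89491125e-01  5.61479441e-04] 0.5299144911282615 [0.31051927 0.83349002 0.88696064]
[348.38544693 217.62596096]
[321.8458418  220.48248327]
```

View pics/s1c.png

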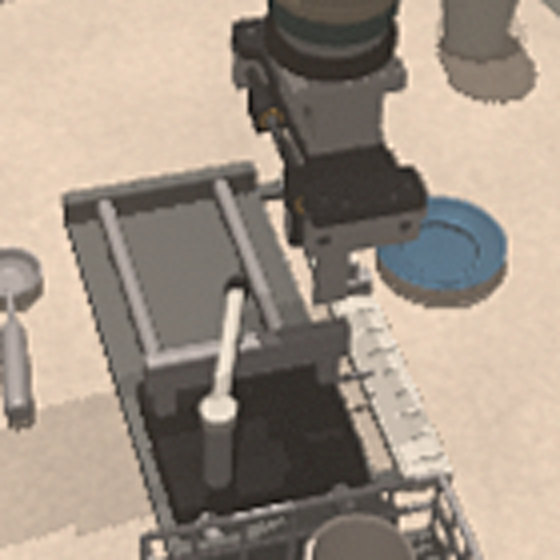

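The view shows the open hand above the bar's far end, with its near finger at (330,290), clear of the lever and beside the pointer side. I'll descend and close.

>>> apply_moves:
  increments:
    - [0,0,0,0,0,-1.5,5]
    - [0,0,0,0,0,-3,5]
    - [0,0,0,0,0,-4.5,5]
    - [0,0,0,0,0,-6,5]
    - [0,0,0,0,0,-7.2,5]
    - [0,0,0,0,0,-8.2,5]
    - [0,0,0,0,0,-8.2,5]
    - [0,0,0,0,0,-8.2,4]
    - [0,0,0,0,0,-8.2,3]
    - [0,0,0,0,0,-8.2,2.4]
    - [0,0,0,0,0,-8.2,1.9]
    - [0,0,0,0,0,-8.2,1.9]
    - [0,0,0,0,0,-8.2,1.9]
    - [0,0,0,0,0,-8.2,1.9]

```text
time_s: 3.03
tcp_pos: [603.3, -48.3, 53.7]
orientation: [0.0, 0.144, 0.99, 0.0]
contact_force: [0.2, -0.4, -0.2]
grip_width: 0.202
```

>>> apply_moves:
  increments:
    - [0,0,0,0,0,0,1.2]
    - [0,0,0,0,0,0,1.0]
    - [0,0,0,0,0,0,1.0]
    - [0,0,0,0,0,0,1.0]
    - [0,0,0,0,0,0,1.0]
    - [0,0,0,0,0,0,1.0]

```text
time_s: 3.53
tcp_pos: [603.1, -48.8, 53.6]
orientation: [0.0, 0.144, 0.99, -0.0]
contact_force: [-3.1, -3.8, 0.8]
grip_width: 0.145
```

Gripped: the opening reads 13.6 mm, which matches the bar. I'll draw it out 88 mm and then look.

>>> apply_moves:
  increments:
    - [0,0,0,0.1,0.35,0,1.0]
    - [0,0,0,0.28,0.96,0,1.0]
    - [0,0,0,0.5,1.7,0,1.0]
    - [0,0,0,0.74,2.5,0,1.0]
    - [0,0,0,0.98,3.3,0,1.0]
    - [0,0,0,1.21,4.1,0,1.0]
    - [0,0,0,1.45,4.9,0,1.0]
    - [0,0,0,1.69,5.7,0,1.0]
    - [0,0,0,1.92,6.5,0,1.0]
    - [0,0,0,2.16,7.3,0,1.0]
    - [0,0,0,2.35,7.95,0,1.0]
    - [0,0,0,2.5,8.44,0,1.0]
    - [0,0,0,2.5,8.44,0,1.0]
    - [0,0,0,2.5,8.44,0,1.0]

```text
time_s: 4.7
tcp_pos: [628.2, 35.9, 53.6]
orientation: [0.0, 0.143, 0.99, -0.001]
contact_force: [-2.0, -5.6, 1.1]
grip_width: 0.146
```

Run:
```python
from h import *
o=manip.get_obs();print(o['time_s'],o['tcp_pos'],o['grip_width'],o['contact_force'],o['moment'])
c=cap('side','s2');t=cap('top','t2')
A=cv2.resize(c['frame'][190:270,310:390],(600,600),interpolation=cv2.INTER_CUBIC)
cv2.imwrite('pics/s2c.png',cv2.convertScaleAbs(A[:,:,::-1],alpha=1.5))
```

```text
4.7 [628.18382676  35.93387489  53.57552448] 0.14621190434679368 [-1.95230659 -5.56623526  1.10013857] [-0.89010018  0.20237044 -0.01688383]
```

View pics/s2c.png

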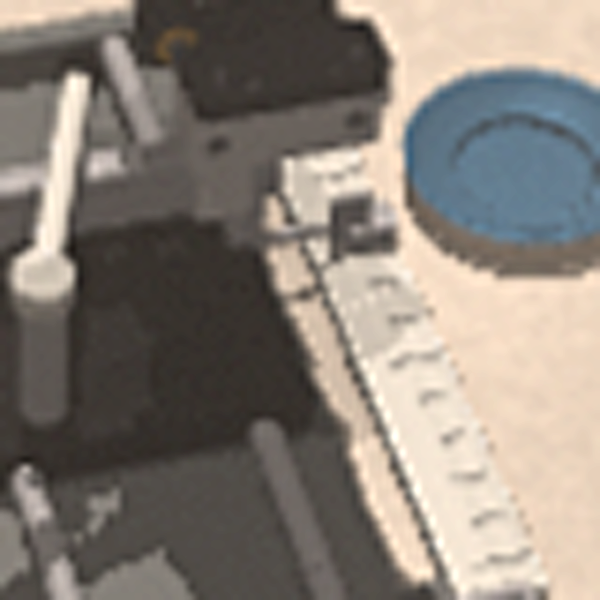

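The pointer, at about (270,237)–(333,231), is still a little short of the fin, whose dark face is at (333–370, 197–255). I'll zoom in to measure the gap.

Run:
```python
from h import *
s=load('s2');t=load('top0')
r=lambda f,y,x,h,w,k:cv2.resize(cv2.convertScaleAbs(f['frame'][y:y+h,x:x+w,::-1],alpha=1.3),None,fx=k,fy=k,interpolation=cv2.INTER_NEAREST)
A=r(s,208,340,30,28,14);B=r(t,192,290,30,27,14)
cv2.imwrite('pics/z.png',np.hstack([A,B]));print(A.shape,B.shape)
u=np.array([.284,.959])
S=lambda x,y:(310+(x+.5)/7.5-.5,190+(y+.5)/7.5-.5)
for n,p,z in(('tip',(333,231),26),('ptr shaft',(285,235),26),('fin TL',(333,197),35),('fin TR',(370,190),35),('fin BL',(335,255),10)):
    P=onz(s,*S(*p),z);print(n,P,'rackx',P[:2]@u,'racky',P[:2]@[-u[1],u[0]])
```

```text
(420, 392, 3) (420, 378, 3)
tip [673.73230837  20.33619283  26.        ] rackx 210.84238450161928 racky -640.333804963741
ptr shaft [656.83669487  28.06314168  26.        ] rackx 213.4541742112605 racky -621.9364581453927
fin TL [678.5440859   28.35863045  35.        ] rackx 219.9024469950713 racky -642.6699273258076
fin TR [692.79608849  24.14149472  35.        ] rackx 219.90578256395094 racky -657.5352643623222
fin BL [676.60211722  21.58895069  10.        ] rackx 212.85880500602974 racky -642.7301684193126
```

View pics/z.png

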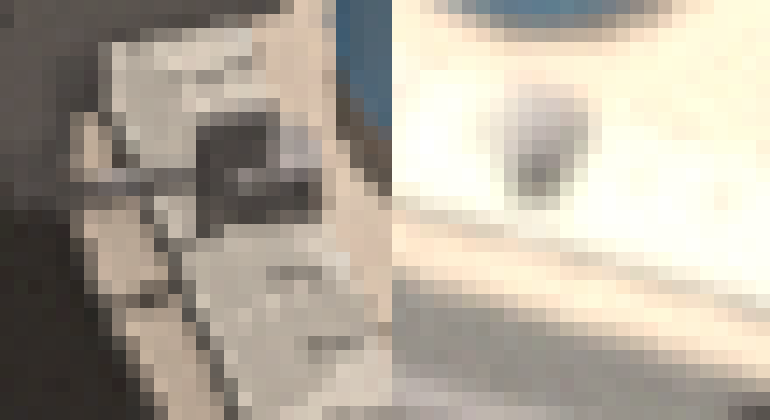

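Run:
```python
from h import *
s=load('s2');t=load('top0');u=np.array([.284,.959]);v=np.array([-u[1],u[0]])
for z in(12,35):
    P=onz(t,300.4,201.9,z);print('mark top',z,P,P[:2]@u,P[:2]@v)
o=manip.get_obs()['tcp_pos'];print('tcp rackx',o[:2]@u,'offset at grip', np.array([603.1,-48.8])@u)
# predicted pixels in s2-crop z.png(left) for candidate fin rackx
for fx in(215,218,221,224):
    q=lambda x,y,z:tuple(np.round((proj(s,list(x*u+y*v)+[z])-[340,208]+.5),1))
    print(fx,'finTL',q(fx,-643,35),'finTR',q(fx,-663,35),'finBL',q(fx,-643,10),'clipfrontL',q(fx-8,-643,10),'clipfrontR',q(fx-8,-663,10),'ptr',q(fx,-640,26))
g=s['frame'].mean(2).astype(int)[214:228,345:366];print(g)
```

```text
mark top 12 [691.09085846  23.50054305  12.        ] 218.80682458284167 -656.0819790365243
mark top 35 [685.47454346  22.47088094  35.        ] 216.22434516961084 -650.9883569941844
tcp rackx 212.66095308478174 offset at grip 124.48119999999999
215 finTL (np.float64(15.2), np.float64(9.5)) finTR (np.float64(21.8), np.float64(8.2)) finBL (np.float64(14.7), np.float64(15.5)) clipfrontL (np.float64(15.5), np.float64(17.4)) clipfrontR (np.float64(22.1), np.float64(16.2)) ptr (np.float64(14.0), np.float64(11.8))
218 finTL (np.float64(14.8), np.float64(8.7)) finTR (np.float64(21.5), np.float64(7.5)) finBL (np.float64(14.4), np.float64(14.8)) clipfrontL (np.float64(15.2), np.float64(16.7)) clipfrontR (np.float64(21.8), np.float64(15.4)) ptr (np.float64(13.7), np.float64(11.1))
221 finTL (np.float64(14.5), np.float64(8.0)) finTR (np.float64(21.2), np.float64(6.8)) finBL (np.float64(14.0), np.float64(14.1)) clipfrontL (np.float64(14.9), np.float64(16.0)) clipfrontR (np.float64(21.4), np.float64(14.7)) ptr (np.float64(13.4), np.float64(10.4))
224 finTL (np.float64(14.2), np.float64(7.3)) finTR
[... 762 characters left out ...]
1 112  96  89  77  80  76  48  53  69 101  87  83  95  81  90
  135 155 128]
 [ 57  66  75  79  67  60  78  83  88  47  54  59  79  69  61  57  46  72
  135 156 151]
 [ 60  77  75  90 101  80 138 127 121  56  60  56  52  51  53  55  52  68
  124 152 151]
 [ 76 121 115 123 117  64 111 140 127  57  65  58  51  52  64  76  74  92
  145 151 148]
 [ 77 134 127 126 126 101  82 143 124  56  78 125 122 121 122 129 142 143
  155 150 149]
 [ 50  97 131 127 129 116  59  90  96 118 121 139 139 135 135 136 146 156
  152 150 148]
 [ 40  85 134 131 128 125  98  72 130 135 132 133 135 134 133 133 134 142
  157 161 147]
 [ 34  82 136 131 129 133 122  70 121 133 130 130 132 130 110  97 106 103
  135 154 140]]
```

Side view says about 8 mm to go, top view about 5.5 mm. I'll go 6.5 mm further and compare the pointer and fin directly.

>>> apply_moves:
  increments:
    - [0,0,0,0.09,0.3,0,1.0]
    - [0,0,0,0.18,0.62,0,1.0]
    - [0,0,0,0.18,0.62,0,1.0]
    - [0,0,0,0.18,0.62,0,1.0]

```text
time_s: 5.13
tcp_pos: [629.9, 41.8, 53.6]
orientation: [0.0, 0.144, 0.99, -0.001]
contact_force: [0.3, -5.1, 1.7]
grip_width: 0.148
```

Run:
```python
from h import *
s=cap('side','s3');t=cap('top','t3');o=manip.get_obs();print(o['tcp_pos'],o['contact_force'])
f=np.mean([manip.capture('side')['frame'].astype(float) for _ in range(4)],0)
np.save('pics/s3avg.npy',f)
r=lambda f,y,x,h,w,k:cv2.resize(cv2.convertScaleAbs(f[y:y+h,x:x+w,::-1],alpha=1.4),None,fx=k,fy=k,interpolation=cv2.INTER_NEAREST)
A=r(f,208,340,30,28,14);B=r(t['frame'],192,290,30,27,14)
cv2.imwrite('pics/z3.png',np.hstack([A,B]))
print(f.mean(2).astype(int)[214:228,343:364])
```

```text
[629.90625207  41.7864153   53.57378791] [-1.01203776 -6.29741249  2.41757441]
[[ 53  60  76  58  85 137 129 127 125 122 148 139 140 156 155 155 151 146
  145 148 133]
 [ 51  76 127 104  80 142 130 127 128 134 148 157 140 137 128 116 117 149
  146 150 139]
 [ 51  78 138 119  60 104 131 129 128 132 130 105  92  85  72  62  85 140
  134 153 141]
 [ 50  77 134 126  94  82 144 132 130 135 127  63  56  53  50  51  80 124
  117 134 142]
 [ 53  81 132 117 105  83 125 125 113 104 123  49  51  54  53  57  88 122
  119 133 151]
 [ 53  62  94 108  83  61  72  73  70  89 109  45  54  54  53  53  84 135
  127 130 145]
 [ 56  52  54  70  68  68  52  80 118 126 120  45  53  69 100  87  78  92
   82  90 135]
 [ 46  51  72 113 113 106  51  85 144 133 108  45  52  59  79  71  62  54
   48  72 135]
 [ 35  49  87 132 126 123  98  84 151 136 118  54  61  55  52  52  53  55
   52  69 124]
 [ 31  39  80 130 122 126 115  63  99 104 128  59  64  60  51  54  59  64
   75  93 146]
 [ 30  41  88 131 123 125 126 102  52  83 126  54  78 125 122 120 121 120
  126 144 155]
 [ 31  34  56  95 129 127 130 118  54  93 134 115 121 138 138 136 135 134
  133 141 154]
 [ 32  29  50 103 136 134 133 130 103  87 144 134 131 131 133 133 132 133
  137 147 141]
 [ 32  31  40  92 132  88  86  85  79  69 120 132 129 128 130 131 122 101
  109 107 113]]
```

View pics/z3.png

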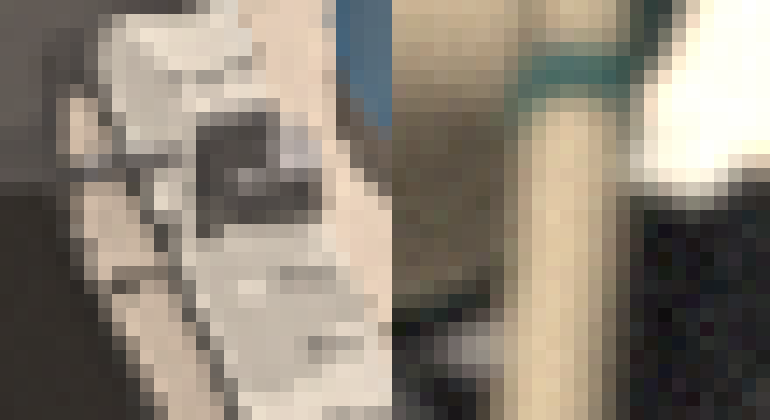

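The pointer tip's centre is now at row 11.15. The fin-plane target is about 10.9 from the fin top and 11.5 from the clip front, so the leg is at the mark within about 1.5 mm. The top view is blocked by the arm. I'll loosen to a close sliding fit and start sweeping along the bar.

>>> apply_moves:
  increments:
    - [0,0,0,0,0.05,0,1.5]
    - [0,0,0,0,0.05,0,1.5]
    - [0,0,0,0,0.05,0,1.5]
    - [0,0,0,-0.4,0.17,0,1.5]
    - [0,0,0,-1.0,0.35,0,1.5]
    - [0,0,0,-1.6,0.53,0,1.5]
    - [0,0,0,-2.2,0.7,0,1.5]
    - [0,0,0,-2.8,0.88,0,1.5]
    - [0,0,0,-3.2,1.0,0,1.5]
    - [0,0,0,-3.2,1.0,0,1.5]

```text
time_s: 6.27
tcp_pos: [599.1, 51.3, 54.0]
orientation: [0.002, 0.143, 0.99, -0.001]
contact_force: [1.1, -6.1, 1.3]
grip_width: 0.159
```

Run:
```python
from h import *
o=manip.get_obs();print(o['tcp_pos'],o['grip_width']*94,o['contact_force'],o['moment'])
s=cap('side','s4');print(s['frame'].mean(2).astype(int)[216:224,348:360])
```

```text
[599.11655484  51.28240207  54.01894088] 14.907098137136456 [ 1.10179243 -6.076327    1.31332947] [-1.22580509 -0.15508965 -0.01239997]
[[119 151 149 148 153 149 108  99  91  79  70  84]
 [ 87 161 153 151 156 148  67  57  54  49  50  79]
 [ 94 142 144 128 118 140  48  50  53  52  55  87]
 [ 66  79  81  74  99 124  42  53  57  63  63  89]
 [ 74  50  86 136 144 138  44  53  74 118 103  88]
 [122  53  93 166 156 123  42  52  61  87  78  65]
 [143 114  83 154 143 135  52  70  53  52  50  51]
 [146 134  64  97 116 149  73  83  70  50  66  74]]
```

It slides freely and the pointer is unmoved. Continuing into the lever.

>>> apply_moves:
  increments:
    - [0,0,0,-0.4,0.12,0,1.5]
    - [0,0,0,-0.9,0.27,0,1.5]
    - [0,0,0,-1.4,0.41,0,1.5]
    - [0,0,0,-1.9,0.56,0,1.5]
    - [0,0,0,-2.4,0.71,0,1.5]
    - [0,0,0,-2.9,0.86,0,1.5]
    - [0,0,0,-3.4,1.0,0,1.5]
    - [0,0,0,-3.9,1.15,0,1.5]
    - [0,0,0,-4.3,1.27,0,1.5]
    - [0,0,0,-4.6,1.36,0,1.5]
    - [0,0,0,-4.6,1.36,0,1.5]

```text
time_s: 7.23
tcp_pos: [556.6, 64.2, 54.8]
orientation: [0.005, 0.143, 0.99, -0.001]
contact_force: [4.5, -9.3, 2.2]
grip_width: 0.159
```

>>> apply_moves:
  increments:
    - [0,0,0,-0.2,0.06,0,1.5]
    - [0,0,0,-0.4,0.12,0,1.5]
    - [0,0,0,-0.4,0.12,0,1.5]

```text
time_s: 7.48
tcp_pos: [552.4, 65.4, 54.8]
orientation: [0.005, 0.143, 0.99, -0.001]
contact_force: [4.8, -8.4, 1.2]
grip_width: 0.165
```

Run:
```python
from h import *
o=manip.get_obs();print(o['tcp_pos'],o['grip_width']*94,o['contact_force'],o['moment'])
s=cap('side','s5');t=cap('top','t5');print(s['frame'].mean(2).astype(int)[215:224,348:360])
r=lambda f,y,x,h,w,k:cv2.resize(cv2.convertScaleAbs(f[y:y+h,x:x+w,::-1],alpha=1.5),None,fx=k,fy=k,interpolation=cv2.INTER_CUBIC)
cv2.imwrite('pics/z5.png',np.hstack([r(s['frame'],190,300,80,66,6),r(t['frame'],190,270,80,66,6)]))
```

```text
[552.38142474  65.42438925  54.792809  ] 15.481167487194188 [ 4.84759358 -8.44353863  1.17552098] [-1.47633493 -0.79435087  0.11198415]
[[162 147 145 147 151 155 152 143 140 135 122 114]
 [118 149 147 146 152 147 108  98  89  79  68  83]
 [ 86 159 150 150 154 145  66  57  53  50  50  80]
 [ 93 143 145 118 116 140  48  51  53  52  56  86]
 [ 67  79  82  67  99 123  43  53  56  63  63  89]
 [ 73  48  83 135 143 136  45  52  73 117 101  88]
 [121  53  92 164 153 121  42  51  61  85  76  66]
 [141 113  82 153 142 133  53  68  52  51  50  51]
 [143 133  64  95 115 147  73  82  70  51  64  74]]
```

View pics/z5.png

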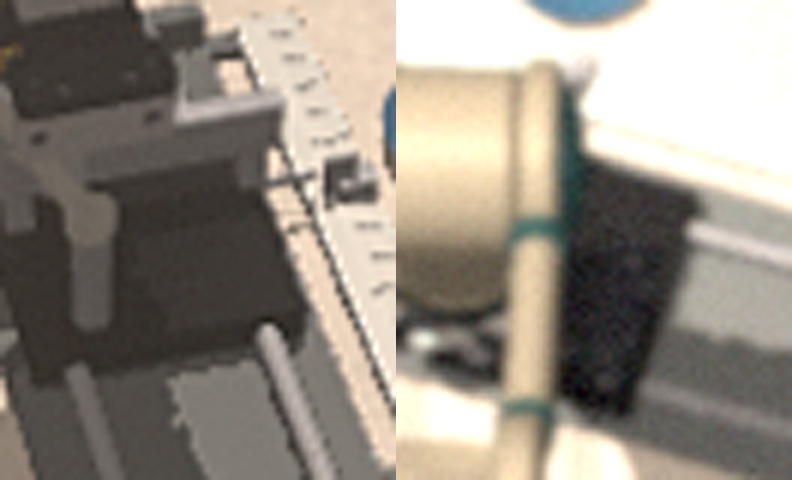

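The lever is swinging: in the left crop its arm passes under the hand at (20–100, 130–230), and the pointer is unchanged at (290,180). The slide is 81 mm so far with about 7 N along the bar. I'll push on until the hard stop shows in the force.

>>> apply_moves:
  increments:
    - [0,0,0,-0.2,0.06,0,1.5]
    - [0,0,0,-0.4,0.12,0,1.5]
    - [0,0,0,-0.4,0.12,0,1.5]

```text
time_s: 7.83
tcp_pos: [550.6, 66.1, 54.9]
orientation: [0.007, 0.143, 0.99, -0.001]
contact_force: [8.7, -9.8, -2.1]
grip_width: 0.165
```

>>> apply_moves:
  increments:
    - [0,0,0,-0.2,0.06,0,1.5]
    - [0,0,0,-0.4,0.12,0,1.5]
    - [0,0,0,-0.4,0.12,0,1.5]

```text
time_s: 8.08
tcp_pos: [550.7, 66.5, 55.2]
orientation: [0.011, 0.142, 0.99, -0.001]
contact_force: [15.1, -11.6, -7.3]
grip_width: 0.162
```

It stalls at 83 mm of slide with the force rising to about 18 N along the bar, so the lever is at its hard stop. I'll ease the excess push, pinch the bar firmly, and check.

>>> apply_moves:
  increments:
    - [0,0,0,0.3,-0.09,0,1.5]
    - [0,0,0,0.4,-0.12,0,1.5]
    - [0,0,0,0.4,-0.12,0,1.0]
    - [0,0,0,0.4,-0.12,0,1.0]
    - [0,0,0,0.4,-0.12,0,1.0]
    - [0,0,0,0.4,-0.12,0,1.0]

```text
time_s: 8.58
tcp_pos: [550.8, 66.3, 55.0]
orientation: [0.007, 0.143, 0.99, -0.001]
contact_force: [8.3, -8.9, -1.8]
grip_width: 0.148
```

Run:
```python
from h import *
o=manip.get_obs();print(o['tcp_pos'],o['grip_width']*94,o['contact_force'],o['moment'])
s=cap('side','s6');t=cap('top','t6');print(s['frame'].mean(2).astype(int)[214:224,348:360])
r=lambda f,y,x,h,w,k:cv2.resize(cv2.convertScaleAbs(f[y:y+h,x:x+w,::-1],alpha=1.7),None,fx=k,fy=k,interpolation=cv2.INTER_CUBIC)
cv2.imwrite('pics/z6.png',r(s['frame'],175,270,85,110,7))
# predict closed/open lever tip pixel in crop, using pivot from grip_far estimate
u=np.array([.284,.959]);v=np.array([-u[1],u[0]]);g=np.array([629.9,41.8])
piv=np.array([506,-87])+ (g-np.array([603.1,-48.8]))
for a in(-.4,0.2,.35):
    p=piv+108*(np.cos(a)*u+np.sin(a)*v);print(a,piv,p,(proj(s,[*p,96])-[270,175])*7,(proj(s,[*piv,102])-[270,175])*7)
```

```text
[550.78812249  66.26933958  54.98218288] 13.94090493703699 [ 8.25787333 -8.94994555 -1.82645843] [-1.62835941 -1.3776477   0.0558151 ]
[[153 146 146 143 135 142 133 135 151 151 152 147]
 [162 147 145 148 152 155 153 142 141 135 122 114]
 [117 150 148 147 153 147 107  98  90  78  69  83]
 [ 86 156 133 136 151 145  68  57  53  49  51  79]
 [113 143 115  87 110 127  49  50  52  53  55  86]
 [ 74  81  74  83 104 138  43  52  56  62  64  89]
 [ 66  56 106 141 146 145  44  52  73 116 101  89]
 [119  56  99 162 151 119  42  50  60  86  77  65]
 [141 112  80 156 156 132  53  68  52  51  50  51]
 [143 131  62  96 121 145  72  82  72  50  66  74]]
-0.4 [532.8   3.6] [601.38361936  87.05188988] [352.59249988 159.314098  ] [311.94733568 344.47783518]
0.2 [532.8   3.6] [542.28402215 111.20104131] [192.775109   176.38499113] [311.94733568 344.47783518]
0.35 [532.8   3.6] [526.09782813 111.41007217] [156.57280551 190.77815722] [311.94733568 344.47783518]
```

View pics/z6.png

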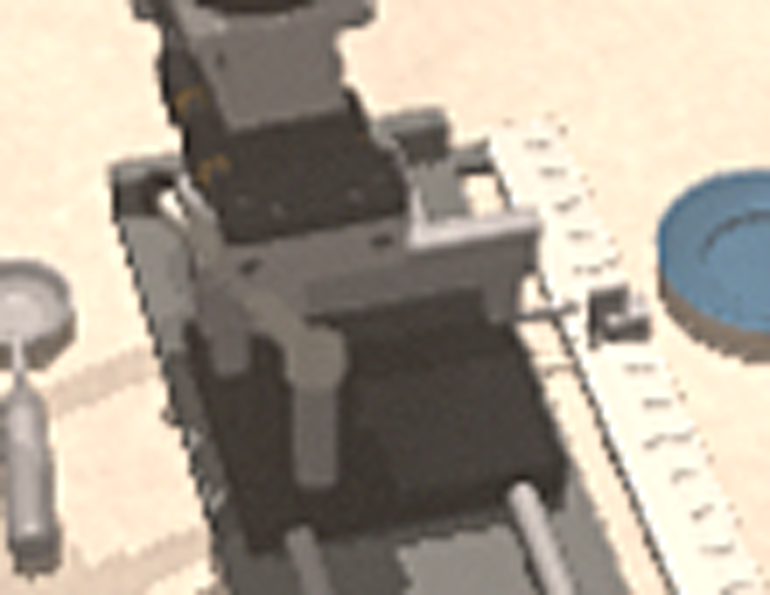

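The lever arm runs from the pivot at (315,350) to its end near (165,195). The prediction for closed is (157,191), so the lever is closed. The pointer has crept about 1 mm forward (row 10.85 against 11.2) with the pinch, so I'll ease it back 1 mm.

>>> apply_moves:
  increments:
    - [0,0,0,-0.03,-0.11,0,1.0]
    - [0,0,0,-0.03,-0.11,0,1.0]
    - [0,0,0,-0.03,-0.11,0,1.0]
    - [0,0,0,-0.03,-0.11,0,1.0]
    - [0,0,0,-0.03,-0.11,0,1.0]
    - [0,0,0,-0.03,-0.11,0,1.0]

```text
time_s: 9.18
tcp_pos: [550.5, 65.3, 55.0]
orientation: [0.007, 0.143, 0.99, -0.001]
contact_force: [7.6, -9.5, -1.5]
grip_width: 0.148
```

Run:
```python
from h import *
o=manip.get_obs();print(o['tcp_pos'],o['grip_width']*94,o['contact_force'],o['tcp_pos'][:2]@[.284,.959])
s=cap('side','s7');g=s['frame'].mean(2).astype(int);print(g[215:223,348:360])
u=np.array([.284,.959]);v=np.array([-u[1],u[0]])
# fin/clip vs pointer, same image: invert row -> rack x at known heights (edge coords -> pixel centre -.5)
def rx(col,row,z): P=onz(s,col,row,z)[:2]; return P@u,P@v
# pointer centroid over cols 350..352
for c in(350,351,352):
    w=np.clip(130-g[216:221,c],0,None);r=(w*np.arange(216,221)).sum()/w.sum();print('ptr',c,r,rx(c,r,26))
for c,r in((354,216.0),(358,215.45)): print('fin top edge',rx(c,r,35))
for c,r in((354,224.6),(360,223.3)): print('clip front',rx(c,r,10))
a=load('top0')['frame'].astype(int);b=load('t6')['frame'].astype(int)
D=np.abs(load('side0')['frame'].astype(int)-s['frame']).max(2)
for n,(x0,y0,x1,y1) in dict(cup=(345,278,374,310),spoon=(262,210,282,256),saucer=(362,200,398,224),bowl=(183,150,222,188)).items(): print(n,(D[y0:y1,x0:x1]>40).mean())
```

```text
[550.47080738  65.26336155  54.97556836] 13.876525001055583 [ 7.64373228 -9.49133615 -1.46973279] 218.92127302640665
[[163 146 146 146 151 155 153 143 141 134 121 115]
 [117 150 148 146 151 148 107  98  89  79  68  83]
 [ 88 159 150 148 155 145  67  58  53  50  50  79]
 [ 93 140 144 126 116 138  49  50  54  52  56  86]
 [ 68  78  80  74  98 123  42  53  56  62  66  88]
 [ 75  50  86 134 143 136  44  53  73 116 103  88]
 [120  53  94 164 153 121  42  52  60  87  75  65]
 [141 112  82 152 141 133  52  69  52  51  51  50]]
ptr 350 219.46808510638297 (np.float64(217.14141388880188), np.float64(-630.3782467954818))
ptr 351 218.93333333333334 (np.float64(218.45768153564836), np.float64(-633.7978603637897))
ptr 352 218.69565217391303 (np.float64(218.63973754887272), np.float64(-636.8684593605003))
fin top edge (np.float64(219.2400729330928), np.float64(-642.5603611109929))
fin top edge (np.float64(218.449136869162), np.float64(-654.3483842952124))
clip front (np.float64(209.09835807058292), np.float64(-640.8301044837576))
clip front (np.float64(209.6452494572055), np.float64(-659.2497915047236))
cup 0.0
spoon 0.0
saucer 0.0
bowl 0.0
```

In the same image, the pointer is at rack x 218.5, the fin at 218.8 and the clip centre at 217.4, and nothing around has moved. Handing in.

```bash
python3 -c "
from plant import manip
print(manip.sign_off())"
```

```text
the job is handed in; nothing more can be done
None
```

The leg is drawn out to the mark, the cam lever is closed, and the hand is still gripping the bar; I handed the job in at about 9.3 s of robot time.

I gripped the bar at its far end and drew the leg out about 94 mm to the mark. I then loosened to a close sliding fit and swept 83 mm along the bar. The lever swung until it stopped moving and the force along the bar rose to about 18 N. I then pinched the bar again and moved the leg back 1 mm.

**Last checks:**
- **Leg:** in the final side picture the pointer is at rack x 218.5 mm, the fin's top edge at about 218.8 mm and the clip centre at about 217.4 mm. That puts the leg at the mark within roughly 1 mm.
- **Lever:** its knob end shows near pixel (165,195); fully closed should be (157,191), and the hand stalled there. The hand partly hid the lever, so its angle was not measured more finely.
- **Grip:** the opening reads 13.9 mm on the 14 mm bar, and the tool force is about 12 N.
- **Bystanders:** cup, spoon, saucer and bowl show no change against the first side picture. The canister, flask and mug were not compared, but the arm did not go near them.

**Disagreement:** before the last 6 mm of the draw, the top and side cameras differed by about 2.5 mm on where the mark was. I settled it by comparing pointer and fin in the same side picture, because the arm hid the mark from the top camera.

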